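# Restock the gravity can chute with the full spray can

### The job

Two spray cans that look alike lean in the slanted wire stand, one full and one used up: lift to feel which is heavier, and feed the full one into the sloping can chute, laying it level on the runners at the open upper end with its cap on the same side as the can already in there, then letting it go so that it rolls down to rest against that can. The used-up can stays, or goes back, in its own place in the stand, and the other things on the bench are left alone.

Things in the scene. Friction and masses are not known exactly. Their poses are not given: they have to be found in the camera images.
- can_a: white spray can with black cap, cylinder 53 mm across, 165 mm long (cap, the last 40 mm, is as wide). Origin: centre of its base; z runs along the can to the cap. Leans in the stand at the start, cap up and to the robot's left, axis 40 degrees above level. Of can_a and can_b one is full (270 to 330 g), one used up (65 to 85 g); they look alike and swap places from start to start
- can_b: white spray can with black cap, cylinder 53 mm across, 165 mm long (cap, the last 40 mm, is as wide). Origin: centre of its base; z runs along the can to the cap. Leans in the stand at the start, cap up and to the robot's left, axis 40 degrees above level. Of can_a and can_b one is full (270 to 330 g), one used up (65 to 85 g); they look alike and swap places from start to start
- can_a_mid (a point): centre of can_a, on its axis halfway along
- can_b_mid (a point): centre of can_b, on its axis halfway along
- can_a_cap (a point): centre of the top of can_a's cap
- can_b_cap (a point): centre of the top of can_b's cap
- chute_can: white spray can with black cap, cylinder 53 mm across, 165 mm long (cap, the last 40 mm, is as wide). Origin: centre of its base; z runs along the can to the cap. A full can of the same kind already in the chute, lying across it against the stop lips; its cap is on the chute's +y side (left, seen from the robot)
- chute_can_mid (a point): centre of chute_can
- stand: slanted stand of bent steel wire, fixed, 160 x 230 mm, 130 mm high. Origin: centre of its underside; x points up the slope, to the robot's left. It has two places, at y = -62.5 and +62.5 mm. A can in place has its axis in the x-z plane, rising to +x at 40 degrees, base centre at x = -81, z = 52 mm, centre at x = -18, z = 105 mm
- stand_place (a point): centre of the stand's place farther from the robot (y = -62.5 mm), where the centre of a can lies. A can lies there on two 6 mm wires 30 mm apart under it, its base on a foot plate (3 mm thick, 52 mm wide, reaching 6 mm past the can's axis). The can's sides are free all along; 72 mm between the two cans
- rack: the gravity can chute, fixed: steel runners sloping at 12 degrees between two grey sheet sides on legs, 300 mm long, 230 mm wide, 110 mm (front) to 145 mm (rear) high. Origin: centre of its underside; x points away from the robot to the high end, y to the left. Stop lips at the low front end; open on top at the high end
- chute (a point): foot of the stop lips at the low front end, mid-width, level with the runners' tops. x runs up along the runners, y left across the chute, z square to the runners. Runners: 290 mm long, 14 mm wide, centred at y = -55 and +55 mm, only low cross ties between. Sides' inner faces at y = -91.5 and +91.5 mm, 46 mm high. Cans rest at z = 26.5 mm: first x = 26.5, next x = 79.5 mm
- chute_load (a point): where the centre of a can goes when laid on the runners in the open upper part: x = 210, y = 0, z = 26.5 mm from chute, same axes. Cross bars and hold-down bars up to 75 mm above the runners cover the chute from the stop to x = 131 mm; from there to the rear lip at x = 290 mm (21 mm high) it is open above. A can let go here rolls down by itself
- coupling: bystander: copper pipe coupling standing on end, 31 mm diameter, 48 mm high, origin under its centre
- t_nut: bystander: black anodized T-nut, 34 x 28 x 18 mm, origin under its centre
- washers: bystander: stack of five rusty washers, 38 mm diameter, 20 mm high, origin under its centre
- wrench: bystander: open-ended wrench 200 mm long, lying flat along its x axis
- screwdriver: bystander: screwdriver 210 mm long, lying along its x axis
- jar: bystander: glass jar with a steel lid, 66 mm diameter, 85 mm high, origin under its centre
- vise: cast-iron bench vise with a lever handle, gripping a threaded rod 16 mm thick and 300 mm long level at 117 mm height; about 290 x 300 mm and 130 mm high, fixed, at the left of the bench; origin under its centre, screw along x

How it is judged (in metres and radians):
On the way:
1. a can from the stand is held between the fingers, level and cap to the chute's +y side, on or just above (under 20 mm) the runners in the open upper part of the chute (((contact force between the fingers and can_a above 0.5 N and angle between the z axis of can_a and the y axis of chute, either way round below 0.2 rad and y of can_a_cap in the frame of chute above 0.04 m and x of can_a_mid in the frame of chute between 0.13 and 0.275 m and y of can_a_mid in the frame of chute between -0.025 and 0.025 m and z of can_a_mid in the frame of chute between 0.015 and 0.0465 m) or (contact force between the fingers and can_b above 0.5 N and angle between the z axis of can_b and the y axis of chute, either way round below 0.2 rad and y of can_b_cap in the frame of chute above 0.04 m and x of can_b_mid in the frame of chute between 0.13 and 0.275 m and y of can_b_mid in the frame of chute between -0.025 and 0.025 m and z of can_b_mid in the frame of chute between 0.015 and 0.0465 m))), for 0.1 s.
At the end, for the whole second after the job is handed in: Full can (over 1.6 N on the chute) at rest on the runners, across the chute within 0.15 rad, cap to +y, centre 68 to 95 mm up from the stop; first can still at 15 to 40 mm. Other can at rest in its own place in the stand: centre within 25, cap within 30 mm of the start (((x of can_a_mid in the frame of chute between 0.068 and 0.095 m and z of can_a_mid in the frame of chute between 0.02 and 0.034 m and angle between the z axis of can_a and the y axis of chute, either way round below 0.15 rad and y of can_a_cap in the frame of chute above 0.05 m and contact force between can_a and rack above 1.6 N and distance of can_b_mid from where it was at the start of the episode below 0.025 m and distance of can_b_cap from where it was at the start of the episode below 0.03 m) or (x of can_b_mid in the frame of chute between 0.068 and 0.095 m and z of can_b_mid in the frame of chute between 0.02 and 0.034 m and angle between the z axis of can_b and the y axis of chute, either way round below 0.15 rad and y of can_b_cap in the frame of chute above 0.05 m and contact force between can_b and rack above 1.6 N and distance of can_a_mid from where it was at the start of the episode below 0.025 m and distance of can_a_cap from where it was at the start of the episode below 0.03 m)) and linear speed of each of can_a, can_b below 0.02 m/s and x of chute_can_mid in the frame of chute between 0.015 and 0.04 m and z of chute_can_mid in the frame of chute between 0.02 and 0.034 m); the robot touches nothing.
It fails at once if a bystander (coupling, T-nut, washers, wrench, screwdriver or jar) is pushed more than 30 mm (distance of any of coupling, t_nut, washers, wrench, screwdriver, jar from where it was at the start of the episode above 0.03 m).
It also fails if it takes over 51 s, if anything falls off the work surface, if the arm or the gripper's body presses on something with over 40 N, if the wrist force passes 120 N, or if a joint passes its speed limit or range.

### The arm

A 6-joint arm with a two-finger parallel gripper is mounted at the origin on the work surface. World frame = base frame: x ahead of the robot, y to its left, z up, the work surface at z = 0. Lengths are in mm, angles in rad, forces in N, time in s.
With the tool pointing down it reaches from about 350 to 875 mm from the base axis. Payload 4.2 kg.
Tool frame: the origin (TCP) lies on the centre line of the jaws, within the pads' length; the fingertips stand 22 mm ahead of it and the grasp point (between the pads) lies 3 mm ahead of it (arm.nose_length is the distance from the TCP to the fingertips, in mm); z points along the fingers, x is the direction in which the jaws open and shut, and the axes are right-handed (so a half turn about z gives the same grasp; the last joint's range is limited). The gripper opens to 85 mm and grips with 20 to 120 N. Pads are 22 mm wide; open, the fingers measure 114 mm over their backs; the gripper's body (76 mm by 85 mm) begins 54 mm behind the grasp point. The pads swing forward as they close: fully open they stand 13 mm farther back than shut.
Start: joints at [1.495, 0.385, 0.008, 0, -1.194, -0.259], TCP at [205.33, 590.287, 253.312] pointing down, gripper open.
Joint ranges: [-3.14, 3.14], [-1.21, 2.06], [-1.07, 1.41], [-3.16, 2.05], [-2.99, -0.16], [-3.1, 3.1]. Speed limits (rad/s): [2.79, 2.79, 3.14, 3.14, 3.14, 3.14].

### API

Orientations are given as a unit quaternion [x, y, z, w].
In Python, from bench import telemetry, get_image, workorder, nets, arm gives the robot as it stands.
- The arm moves only by the tool apply_moves, never from a script. Its argument "steps" is a list of rows, each an object with "hand": the opening, from 0 (shut) to 1 (fully open); "xyz": the shift along the tool's x, y, z in cm, a list of three; "delta_rot": the turn, a rotation vector about the tool's x, y, z in rad, a list of three. In form: [{"hand": hand, "xyz": [x, y, z], "delta_rot": [wx, wy, wz]}, ...]. A call has 1 to 12 rows; each row is the pose to reach, as a shift and turn from the pose commanded when the call began, along the tool's axes at that moment; what a row does not reach only later rows make up. A row lasts 1/12 s, in which the tool goes at most 41.7 mm and 7.16 degrees, less where a joint would pass 70% of its speed; a pose out of reach is approached as far as the arm can. A call with a gripper value outside its range is refused whole. The fingers move at their own pace and stop on an object; the grip force is fixed at half the most. Time passes only in rows, so rows that repeat a pose let the fingers close. It gives the time, the measured TCP pose, the force and the opening at its end, in the units of the state.
- telemetry.read_state(): the state, without advancing time (a new reading comes with each control period).
- get_image(name): name is "scene" or "top" or "wrist"; returns a dict with "frame" (384x512x3 uint8, blue, green, red), "fx", "fy", "cx", "cy" (pixels), "origin" and "orientation" of the camera in the world. Camera axes: x right, y down, z forward; pixel columns grow to the right and rows downward; lengths in mm; the calibration is good to about 2 mm. A picture is of the moment at which its call begins. There is no depth.
- workorder.job_done(): hands the job in, once; it reports no verdict.
Trained networks look in a picture, given as the dict that the camera call returned (one of the last four; its "shot" number tells which), for a name from the list of things; names that differ only in an ending like _2 or _b are one class to them, and where a whole thing is asked for, a point or a joint stands for the part that bears it (a point fixed in the world has none). Each returns a list of dicts, best first, with "confidence" (0 to 1); they miss things now and then, are a little off and sometimes report something else, mostly with a low value. They report only what shows in the picture. A call takes as long as a camera call.
- nets.recognise(picture, label): "xyz" ([x, y, z] in mm, in world coordinates, good to about 4 mm: the middle of the surface that is visible of it).
- nets.outline_of(picture, label): "pixels" (384x512 bool, what is visible of it).
- nets.pinpoint(picture, label): "xyz" ([x, y, z] in mm, in world coordinates, good to about 4 mm: a listed point, or the origin of a listed thing).
The state is a dict: "clock": time; "joints": joint angles; "joint_vel": joint speeds; "joint_efforts": joint torques, N m; "position": TCP position; "ee_rot": TCP orientation; "contact_force": force on the tool from outside, world axes, zero at the start; "wrist_torque": the same for the moment, N m; "gripper_width": finger opening in mm.
Only numpy, scipy, OpenCV 4.12 (cv2) and the standard library are available. Lean on these libraries where they do the work, as an engineer would, in place of code of your own. Each camera call takes 0.05 s, during which the arm holds its last target.

## Working session

There is one attempt and no reset: what is moved stays moved. The work goes in short steps, Python scripts to look and compute and a tool call to move; the robot and the scene stay as the last step left them, time stands still between calls to the robot, and variables do not carry over. Pictures are saved under pics/ and viewed, and the job is handed in when it is done.

Besides the shell and the picture viewer there is one more tool, called as name([rows], argument=value, ...), one row to a line, values as JSON. apply_moves: Moves the arm, as the interface text tells. Its arguments: {"type":"object","properties":{"steps":{"type":"array"}},"required":["steps"]}

```bash
ls; mkdir -p pics
python3 - <<'E'
from bench import telemetry, get_image, workorder, nets, arm
import cv2
print(telemetry.read_state()); print([a for a in dir(arm) if a[0]!='_'])
for n in ["scene","top","wrist"]:
    p=get_image(n); cv2.imwrite(f"pics/{n}0.png",p["frame"]); print(n,p["shot"],p["origin"],p["orientation"],p["fx"],p["cx"],p["cy"])
    if n!="wrist":
        for l in ["can_a_mid","can_a_cap","can_a","chute","chute_load","stand_place","stand","rack","chute_can_mid"]:
            for d in nets.pinpoint(p,l)[:3]: print(l,[round(float(v)) for v in d["xyz"]],round(d["confidence"],2))
E
```

```text
pics
{'clock': 0.0, 'joints': array([ 1.49457943e+00,  3.85556566e-01,  6.60733739e-03, -5.18969145e-04,
       -1.19397566e+00, -2.58588284e-01]), 'joint_vel': array([ 0.00076405,  0.00172785,  0.00198704,  0.00051589, -0.00038881,
       -0.00075115]), 'joint_efforts': array([ 6.31010189e-04, -3.92291236e+01,  1.88402778e+01,  4.18614194e+00,
       -4.66533369e-03,  8.43263592e-06]), 'position': array([205.17117484, 589.79197843, 252.21131601]), 'ee_rot': array([-5.79324257e-01,  8.15096445e-01, -6.63659778e-04, -8.66263653e-04]), 'contact_force': array([-0.45736518, -0.23043217, -0.20746614]), 'wrist_torque': array([0.04922405, 0.03062154, 0.05789311]), 'gripper_width': 85.42733065726037}
['IKError', 'nose_length']
scene 1 [1170.58791367 -827.80640652 1059.69436721] [ 0.85600641  0.29828771 -0.12854811 -0.4021851 ] 442.51470468451754 254.40537767992424 199.75160558541157
can_a_mid [431, 230, 104] 0.6
can_a_cap [435, 294, 153] 0.63
can_a [420, 164, 48] 0.79
can_a [553, 149, 54] 0.76
chute [437, -187, 34] 0.7
chute_load [422, 165, 51] 0.72
chute_load [637, -175, 102] 0.69
stand [498, 240, -4] 0.79
rack [574, -180, -4] 0.82
rack [371, 20, -2] 0.31
chute_can_mid [497, 240, 0] 0.4
top 2 [ 353.24083785   34.04558733 1561.727528  ] [ 0.71330747 -0.69941257  0.02705937 -0.03580914] 459.19313316845046 262.131588936986 182.09535472224852
can_a_mid [376, 17, -1] 0.72
can_a_mid [426, 226, 103] 0.64
can_a_cap [437, 293, 158] 0.96
can_a [423, 164, 52] 0.96
can_a [550, 153, 55] 0.61
chute [438, -187, 32] 0.59
chute [744, 48, 3] 0.24
chute_load [638, -174, 102] 0.61
stand_place [553, 214, 108] 0.82
stand [544, 597, 0] 0.42
rack [573, -179, -3] 0.93
chute_can_mid [456, -191, 69] 0.82
wrist 3 [270.78391876 566.82197012 373.52631021] [-0.57335882  0.80707865  0.11466192 -0.08207537] 276.16833978042547 254.0276023160288 189.66329793582045
```

View pics/scene0.png

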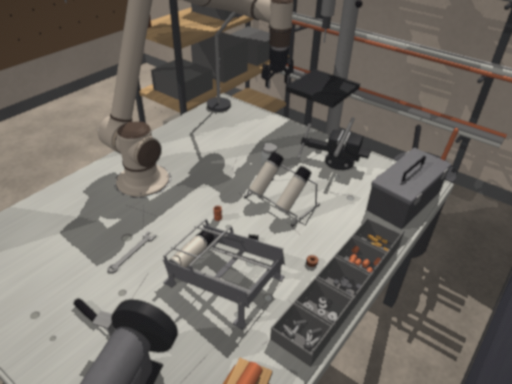

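View pics/top0.png

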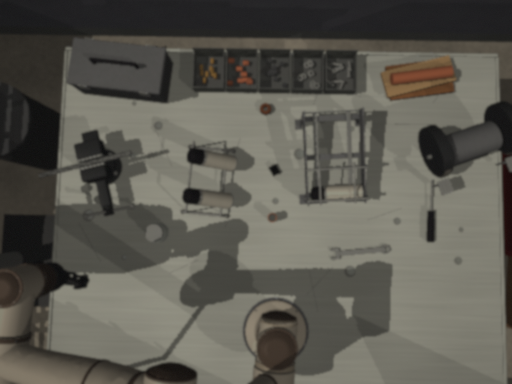

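```bash
cat > h.py <<'E'
from bench import telemetry, get_image, workorder, nets, arm
import cv2, numpy as np
from scipy.spatial.transform import Rotation as Ro
def proj(p,X):
    X=np.atleast_2d(np.array(X,float)); K=np.array([[p["fx"],0,p["cx"]],[0,p["fy"],p["cy"]],[0,0,1]])
    c=Ro.from_quat(p["orientation"]).inv().apply(X-p["origin"]); u=(K@c.T).T; return u[:,:2]/u[:,2:]
def pose():
    s=telemetry.read_state(); return s,np.array(s["position"]),Ro.from_quat(s["ee_rot"])
def delta(pos,R):
    s,p,R0=pose(); print("clock",round(s["clock"],2),"pos",np.round(p,1),"w",round(s["gripper_width"],1),"F",np.round(s["contact_force"],2))
    print("xyz cm",np.round(R0.inv().apply(np.array(pos)-p)/10,2),"rot",np.round((R0.inv()*R).as_rotvec(),3))
def frame(x,z):
    z=np.array(z,float);z/=np.linalg.norm(z);x=np.array(x,float);x-=z*(x@z);x/=np.linalg.norm(x)
    return Ro.from_matrix(np.array([x,np.cross(z,x),z]).T)
E
python3 - <<'E'
from h import *
from collections import defaultdict
D=defaultdict(list)
for i in range(4):
  for n in ["scene","top"]:
    p=get_image(n)
    for l in ["can_a_mid","can_a_cap","can_a","chute","chute_load","stand_place","stand","rack","chute_can_mid","chute_can","can_b","can_b_mid","can_b_cap"]:
        for d in nets.pinpoint(p,l)[:4]:
            if d["confidence"]>.4: D[l.replace("_b","_a")].append(list(map(int,d["xyz"]))+[n[0]])
for l in D: print(l,sorted(D[l]))
E
```

```text
can_a_mid [[406, -516, -1, 't'], [426, 225, 101, 't'], [426, 225, 104, 't'], [427, 224, 100, 't'], [428, 225, 104, 't'], [429, 224, 104, 't'], [429, 225, 103, 't'], [430, 226, 108, 's'], [430, 227, 105, 's'], [430, 228, 104, 's'], [431, 228, 103, 's'], [439, -188, 38, 's'], [534, 16, 1, 's'], [548, 155, 56, 't'], [553, 217, 105, 's'], [555, 218, 102, 't'], [555, 219, 102, 't'], [556, 215, 104, 's'], [556, 215, 106, 's'], [557, 216, 108, 's'], [557, 217, 103, 't'], [557, 219, 104, 't'], [574, -179, -3, 's']]
can_a_cap [[268, -279, -4, 's'], [431, 293, 158, 't'], [433, 290, 153, 's'], [434, 289, 160, 's'], [434, 290, 160, 't'], [434, 291, 160, 't'], [435, 290, 155, 's'], [435, 292, 158, 't'], [454, -188, 70, 't'], [458, -190, 62, 's'], [495, 238, 0, 's'], [534, 13, 0, 't'], [553, 216, 106, 's'], [558, 276, 152, 't'], [558, 278, 160, 's'], [558, 279, 155, 't'], [559, 278, 156, 't'], [559, 281, 160, 's'], [559, 282, 154, 't'], [560, 277, 161, 's'], [561, 277, 160, 's'], [634, -172, 102, 's'], [636, -169, 103, 's']]
can_a [[421, 166, 50, 's'], [421, 166, 50, 's'], [422, 162, 50, 's'], [42
[... 1346 characters left out ...]
mid [[269, -276, 2, 't'], [314, 397, 4, 't'], [437, -188, 34, 't'], [454, -188, 71, 't'], [455, -191, 69, 't'], [456, -195, 69, 't'], [456, -188, 68, 't'], [457, -192, 64, 's'], [459, -194, 63, 's'], [459, -191, 66, 's'], [462, -191, 68, 's'], [538, 597, -1, 't'], [634, -173, 101, 's'], [747, 46, 0, 's']]
chute_can [[267, -275, -1, 't'], [434, 289, 154, 's'], [436, 289, 159, 't'], [459, -272, 66, 't'], [461, -272, 68, 't'], [462, -274, 65, 't'], [462, -273, 66, 's'], [462, -272, 70, 's'], [463, -274, 68, 's'], [463, -273, 66, 't'], [465, -271, 67, 's'], [535, 599, -1, 's'], [745, 46, 3, 't']]
stand_place [[551, 214, 107, 't'], [553, 213, 104, 't'], [554, 216, 104, 't'], [555, 213, 105, 't']]
```

```bash
cat >> h.py <<'E'
ZG=np.array([0.087*.6428,.996*.6428,-.766]); XG=np.array([-.996,.087,0]); RG=frame(XG,ZG)
N=np.array([430,226,104.]); F=np.array([556,216,104.5])
CH=np.array([436.5,-187.5,33]); yw=.072; U=np.array([.9781*np.cos(yw),.9781*np.sin(yw),.2079]); V=np.array([-np.sin(yw),np.cos(yw),0]); W=np.cross(U,V)
E
python3 - <<'E'
from h import *
delta(N-200*ZG,RG)
E
```

```text
clock 6.65 pos [205.3 590.3 253.3] w 85.3 F [ 0.24 -0.13 -0.38]
xyz cm [ 39.48 -36.34  -0.39] rot [-0.592 -0.461  1.266]
```

apply_moves([
  {"hand":1,"xyz":[3.9,-3.6,0],"delta_rot":[-0.059,-0.046,0.127]},
  {"hand":1,"xyz":[7.9,-7.3,0],"delta_rot":[-0.118,-0.092,0.253]},
  {"hand":1,"xyz":[11.8,-10.9,0],"delta_rot":[-0.178,-0.138,0.38]},
  {"hand":1,"xyz":[15.5,-14.2,0],"delta_rot":[-0.237,-0.184,0.506]},
  {"hand":1,"xyz":[19,-17.5,0],"delta_rot":[-0.296,-0.23,0.633]},
  {"hand":1,"xyz":[22.5,-20.5,0],"delta_rot":[-0.355,-0.277,0.76]},
  {"hand":1,"xyz":[26,-24,0],"delta_rot":[-0.414,-0.323,0.886]},
  {"hand":1,"xyz":[29.5,-27,0],"delta_rot":[-0.474,-0.369,1.013]},
  {"hand":1,"xyz":[33,-30.5,0],"delta_rot":[-0.533,-0.415,1.139]},
  {"hand":1,"xyz":[36,-33.5,-0.2],"delta_rot":[-0.592,-0.461,1.266]},
  {"hand":1,"xyz":[39.5,-36.3,-0.4],"delta_rot":[-0.592,-0.461,1.266]},
  {"hand":1,"xyz":[39.5,-36.3,-0.4],"delta_rot":[-0.592,-0.461,1.266]},
])

```text
clock: 7.65
position: [404.6, 129.6, 257.3]
ee_rot: [0.043, 0.938, 0.343, 0.016]
contact_force: [1.6, 0.8, -0.6]
gripper_width: 85.3
```

Run:
```python
from h import *
delta(N-80*ZG,RG); print(pose()[0]["joints"].round(2))
p=get_image("wrist"); 
f=p["frame"].copy()
D=np.array([.087*.766,.996*.766,.643])
for C in (N,F):
    for a in np.linspace(-82.5,82.5,4):
        th=np.linspace(0,2*np.pi,40)
        q=proj(p,C+a*D+26.5*(np.outer(np.cos(th),XG)+np.outer(np.sin(th),ZG)))
        cv2.polylines(f,[q.round().astype(int)],True,(0,0,255),1)
cv2.imwrite("pics/w1.png",f)
for d in nets.pinpoint(p,"can_a_mid")[:3]: print(d["xyz"],d["confidence"])
```

```text
clock 7.65 pos [404.6 129.6 257.3] w 85.3 F [ 1.64  0.77 -0.57]
xyz cm [-1.65 -2.36 10.06] rot [ 0.004  0.004 -0.004]
[ 0.18  0.04 -0.34 -0.77 -1.12  0.05]
[431.3, 220.4, 107.5] 0.8
```

View pics/w1.png

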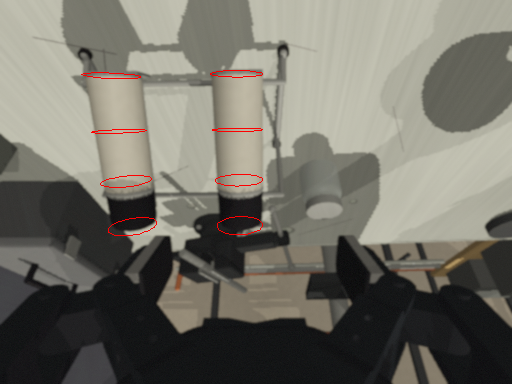

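apply_moves([
  {"hand":1,"xyz":[-0.8,-1.2,2.5],"delta_rot":[0.004,0.004,-0.004]},
  {"hand":1,"xyz":[-1.6,-2.4,5.5],"delta_rot":[0.004,0.004,-0.004]},
  {"hand":1,"xyz":[-1.65,-2.4,9],"delta_rot":[0.004,0.004,-0.004]},
  {"hand":1,"xyz":[-1.65,-2.4,11],"delta_rot":[0.004,0.004,-0.004]},
  {"hand":1,"xyz":[-1.65,-2.4,11],"delta_rot":[0.004,0.004,-0.004]},
  {"hand":1,"xyz":[-1.65,-2.4,11],"delta_rot":[0.004,0.004,-0.004]},
])

```text
clock: 8.25
position: [424.8, 182.8, 156.0]
ee_rot: [0.038, 0.94, 0.339, 0.012]
contact_force: [-0.6, -0.5, -0.3]
gripper_width: 85.2
```

Run:
```python
from h import *
delta(N-3*ZG,RG)
p=get_image("wrist"); 
cv2.imwrite("pics/w2.png",p["frame"])
```

```text
clock 8.25 pos [424.8 182.8 156. ] w 85.2 F [-0.62 -0.48 -0.29]
xyz cm [-0.18  0.02  6.48] rot [-0.005 -0.007  0.004]
```

View pics/w2.png

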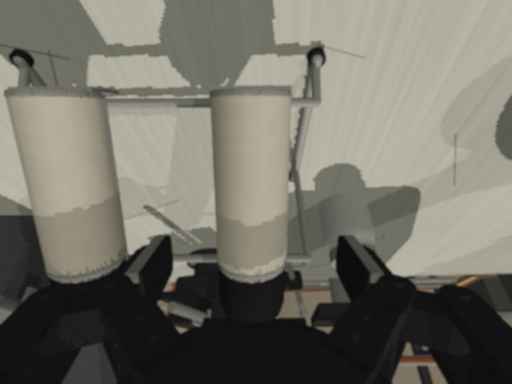

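apply_moves([
  {"hand":1,"xyz":[-0.15,0,2.5],"delta_rot":[-0.005,-0.007,0.004]},
  {"hand":1,"xyz":[-0.15,0,5],"delta_rot":[-0.005,-0.007,0.004]},
  {"hand":1,"xyz":[-0.15,0,6.4],"delta_rot":[-0.005,-0.007,0.004]},
  {"hand":1,"xyz":[-0.15,0,6.4],"delta_rot":[-0.005,-0.007,0.004]},
  {"hand":1,"xyz":[-0.15,0,6.4],"delta_rot":[-0.005,-0.007,0.004]},
])

```text
clock: 8.72
position: [430.3, 222.9, 108.0]
ee_rot: [0.041, 0.939, 0.342, 0.017]
contact_force: [0.4, -0.1, 0.5]
gripper_width: 85.3
```

Run:
```python
from h import *
delta(N-3*ZG,RG)
```

```text
clock 8.72 pos [430.3 222.9 108. ] w 85.3 F [ 0.36 -0.13  0.51]
xyz cm [ 0.06 -0.02  0.21] rot [0.001 0.003 0.001]
```

Close, then lift vertically ~25 mm. Vertical up in tool axes: y ≈ +0.64 or −0.64; compute.

Run:
```python
from h import *
print(RG.inv().apply([0,0,1]), RG.inv().apply([0,1,0]))
```

```text
[ 6.93889390e-18  6.42738478e-01 -7.66085666e-01] [0.08701806 0.7631797  0.6403004 ]
```

apply_moves([
  {"hand":0,"xyz":[0,0,0],"delta_rot":[0,0,0]},
  {"hand":0,"xyz":[0,0,0],"delta_rot":[0,0,0]},
  {"hand":0,"xyz":[0,0,0],"delta_rot":[0,0,0]},
  {"hand":0,"xyz":[0,0,0],"delta_rot":[0,0,0]},
  {"hand":0,"xyz":[0,0,0],"delta_rot":[0,0,0]},
  {"hand":0,"xyz":[0,0,0],"delta_rot":[0,0,0]},
  {"hand":0,"xyz":[0,0,0],"delta_rot":[0,0,0]},
  {"hand":0,"xyz":[0,0,0],"delta_rot":[0,0,0]},
])

```text
clock: 9.38
position: [430.0, 222.5, 108.8]
ee_rot: [0.041, 0.938, 0.343, 0.017]
contact_force: [-2.4, -2.7, 5.5]
gripper_width: 51.3
```

apply_moves([
  {"hand":0,"xyz":[0,0.6,-0.8],"delta_rot":[0,0,0]},
  {"hand":0,"xyz":[0,1.3,-1.6],"delta_rot":[0,0,0]},
  {"hand":0,"xyz":[0,1.9,-2.3],"delta_rot":[0,0,0]},
  {"hand":0,"xyz":[0,1.9,-2.3],"delta_rot":[0,0,0]},
  {"hand":0,"xyz":[0,1.9,-2.3],"delta_rot":[0,0,0]},
  {"hand":0,"xyz":[0,1.9,-2.3],"delta_rot":[0,0,0]},
  {"hand":0,"xyz":[0,1.9,-2.3],"delta_rot":[0,0,0]},
  {"hand":0,"xyz":[0,1.9,-2.3],"delta_rot":[0,0,0]},
])

```text
clock: 10.05
position: [429.7, 222.6, 136.7]
ee_rot: [0.042, 0.939, 0.342, 0.016]
contact_force: [-0.4, -0.3, -1.0]
gripper_width: 51.3
```

Run:
```python
from h import *
for i in range(4):
    s=telemetry.read_state(); print(s["clock"],s["contact_force"].round(2),s["wrist_torque"].round(2),s["joint_efforts"].round(2)); p=get_image("wrist")
cv2.imwrite("pics/w3.png",p["frame"])
```

```text
10.05 [-0.45 -0.25 -1.03] [-1.35  0.14 -0.03] [ -0.   -29.14  14.68   1.2   -0.26   0.  ]
10.1 [ 0.86 -0.24 -0.86] [-1.45  0.16 -0.03] [-1.000e-02 -2.907e+01  1.466e+01  1.200e+00 -2.600e-01  0.000e+00]
10.15 [-0.14  0.17 -0.47] [-1.45  0.14 -0.01] [-1.000e-02 -2.902e+01  1.466e+01  1.200e+00 -2.600e-01  0.000e+00]
10.2 [-0.55 -0.86 -0.47] [-1.48  0.18 -0.03] [-1.000e-02 -2.898e+01  1.466e+01  1.200e+00 -2.600e-01  0.000e+00]
```

View pics/w3.png

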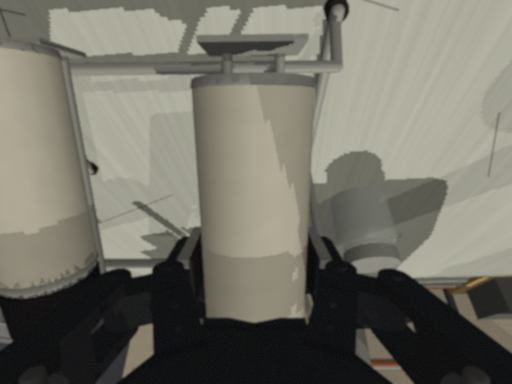

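The picture shows the near can clear of its foot plate (plate at ~(250,45), base at row 78). About 0.7 N of load means this is the used-up one; I'm putting it back.

apply_moves([
  {"hand":0,"xyz":[0,-0.5,0.6],"delta_rot":[0,0,0]},
  {"hand":0,"xyz":[0,-1.0,1.2],"delta_rot":[0,0,0]},
  {"hand":0,"xyz":[0,-1.5,1.8],"delta_rot":[0,0,0]},
  {"hand":0,"xyz":[0,-1.9,2.3],"delta_rot":[0,0,0]},
  {"hand":0,"xyz":[0,-1.9,2.3],"delta_rot":[0,0,0]},
  {"hand":0,"xyz":[0,-1.9,2.3],"delta_rot":[0,0,0]},
])

```text
clock: 10.75
position: [430.1, 222.6, 108.9]
ee_rot: [0.04, 0.938, 0.343, 0.016]
contact_force: [-4.8, -6.5, 15.3]
gripper_width: 51.2
```

apply_moves([
  {"hand":0.5,"xyz":[0,0,0],"delta_rot":[0,0,0]},
  {"hand":1,"xyz":[0,0,0],"delta_rot":[0,0,0]},
  {"hand":1,"xyz":[0,0,0],"delta_rot":[0,0,0]},
  {"hand":1,"xyz":[0,0,0],"delta_rot":[0,0,0]},
  {"hand":1,"xyz":[0,0,0],"delta_rot":[0,0,0]},
  {"hand":1,"xyz":[0,0,0],"delta_rot":[0,0,0]},
  {"hand":1,"xyz":[0,0,-2],"delta_rot":[0,0,0]},
  {"hand":1,"xyz":[0,0,-5],"delta_rot":[0,0,0]},
  {"hand":1,"xyz":[0,0,-8],"delta_rot":[0,0,0]},
  {"hand":1,"xyz":[0,0,-10],"delta_rot":[0,0,0]},
  {"hand":1,"xyz":[0,0,-10],"delta_rot":[0,0,0]},
  {"hand":1,"xyz":[0,0,-10],"delta_rot":[0,0,0]},
])

```text
clock: 11.75
position: [424.4, 158.9, 184.5]
ee_rot: [0.042, 0.938, 0.343, 0.017]
contact_force: [-0.4, 0.8, -0.7]
gripper_width: 85.7
```

Run:
```python
from h import *
delta(F-85*ZG,RG)
for n in ["wrist","top"]:
    p=get_image(n); cv2.imwrite(f"pics/{n}4.png",p["frame"])
    for l in ["can_a_mid","can_a_cap"]:
        for d in nets.pinpoint(p,l)[:3]: print(n,l,[round(float(v)) for v in d["xyz"]],round(d["confidence"],2))
print(pose()[0]["joints"].round(2))
```

```text
clock 11.75 pos [424.4 158.9 184.5] w 85.7 F [-0.35  0.81 -0.69]
xyz cm [-12.6    0.09   2.09] rot [ 0.002  0.005 -0.   ]
wrist can_a_mid [428, 224, 107] 0.82
wrist can_a_cap [439, 286, 158] 0.95
top can_a_mid [429, 224, 105] 0.94
top can_a_cap [434, 289, 158] 0.89
top can_a_cap [272, -276, 1] 0.42
top can_a_cap [464, -273, 68] 0.24
[ 0.22  0.17 -0.38 -0.84 -0.97  0.17]
```

View pics/wrist4.png

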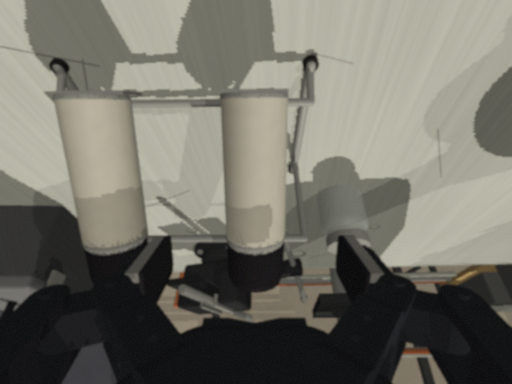

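The near can is back on its foot plate (row ~93), centred where it was. Next is the far can.

apply_moves([
  {"hand":1,"xyz":[-4,0,0],"delta_rot":[0,0,0]},
  {"hand":1,"xyz":[-8,0.1,0],"delta_rot":[0.002,0.004,0]},
  {"hand":1,"xyz":[-11.5,0.1,0.5],"delta_rot":[0.002,0.004,0]},
  {"hand":1,"xyz":[-12.6,0.1,2],"delta_rot":[0.002,0.004,0]},
  {"hand":1,"xyz":[-12.6,0.1,3],"delta_rot":[0.002,0.004,0]},
  {"hand":1,"xyz":[-12.6,0.1,3],"delta_rot":[0.002,0.004,0]},
  {"hand":1,"xyz":[-12.6,0.1,3],"delta_rot":[0.002,0.004,0]},
])

```text
clock: 12.63
position: [550.0, 168.0, 160.7]
ee_rot: [0.041, 0.939, 0.341, 0.013]
contact_force: [0.0, 0.4, 0.2]
gripper_width: 85.3
```

Run:
```python
from h import *
delta(F-3*ZG,RG)
p=get_image("wrist"); cv2.imwrite(f"pics/wrist5.png",p["frame"])
```

```text
clock 12.63 pos [550.  168.  160.7] w 85.3 F [0.03 0.35 0.19]
xyz cm [-0.21  0.1   7.11] rot [-0.001 -0.004 -0.002]
```

View pics/wrist5.png

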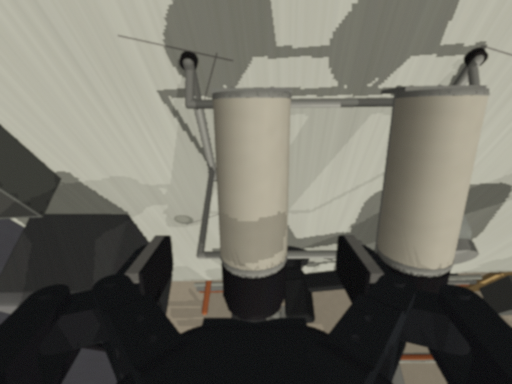

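apply_moves([
  {"hand":1,"xyz":[-0.2,0.1,2.5],"delta_rot":[0,-0.004,0]},
  {"hand":1,"xyz":[-0.2,0.1,5],"delta_rot":[0,-0.004,0]},
  {"hand":1,"xyz":[-0.2,0.1,7],"delta_rot":[0,-0.004,0]},
  {"hand":1,"xyz":[-0.2,0.1,7],"delta_rot":[0,-0.004,0]},
  {"hand":1,"xyz":[-0.2,0.1,7],"delta_rot":[0,-0.004,0]},
  {"hand":0,"xyz":[-0.2,0.1,7],"delta_rot":[0,-0.004,0]},
  {"hand":0,"xyz":[-0.2,0.1,7],"delta_rot":[0,-0.004,0]},
  {"hand":0,"xyz":[-0.2,0.1,7],"delta_rot":[0,-0.004,0]},
  {"hand":0,"xyz":[-0.2,0.1,7],"delta_rot":[0,-0.004,0]},
  {"hand":0,"xyz":[-0.2,0.1,7],"delta_rot":[0,-0.004,0]},
  {"hand":0,"xyz":[-0.2,0.1,7],"delta_rot":[0,-0.004,0]},
  {"hand":0,"xyz":[-0.2,0.1,7],"delta_rot":[0,-0.004,0]},
])

```text
clock: 13.68
position: [554.8, 212.4, 110.5]
ee_rot: [0.04, 0.939, 0.342, 0.014]
contact_force: [-8.4, -3.0, 6.2]
gripper_width: 51.2
```

apply_moves([
  {"hand":0,"xyz":[0,0.6,-0.8],"delta_rot":[0,0,0]},
  {"hand":0,"xyz":[0,1.3,-1.6],"delta_rot":[0,0,0]},
  {"hand":0,"xyz":[0,2.6,-3.1],"delta_rot":[0,0,0]},
  {"hand":0,"xyz":[0,3.2,-3.8],"delta_rot":[0,0,0]},
  {"hand":0,"xyz":[0,3.2,-3.8],"delta_rot":[0,0,0]},
  {"hand":0,"xyz":[0,3.2,-3.8],"delta_rot":[0,0,0]},
  {"hand":0,"xyz":[0,3.2,-3.8],"delta_rot":[0,0,0]},
  {"hand":0,"xyz":[0,3.2,-3.8],"delta_rot":[0,0,0]},
  {"hand":0,"xyz":[0,3.2,-3.8],"delta_rot":[0,0,0]},
])

```text
clock: 14.43
position: [556.9, 213.1, 157.5]
ee_rot: [0.042, 0.939, 0.341, 0.015]
contact_force: [0.0, -0.6, -3.5]
gripper_width: 51.1
```

Run:
```python
from h import *
for i in range(3):
    s=telemetry.read_state(); print(s["clock"],s["position"].round(1),s["contact_force"].round(2),s["wrist_torque"].round(2),s["gripper_width"]); p=get_image("wrist")
cv2.imwrite("pics/w6.png",p["frame"])
RP=frame(-U,-W)
L=CH+205*U+26.5*W-3*(-W)
delta(L+100*np.array([0,0,1]),RP)
```

```text
14.4333 [556.9 213.1 157.5] [ 0.03 -0.59 -3.5 ] [-1.86  0.15 -0.03] 51.13462946123408
14.4833 [557.  213.1 157.6] [ 0.46 -0.12 -3.14] [-1.83  0.2   0.04] 51.26904408864553
14.5333 [557.1 213.1 157.8] [-0.07  0.02 -3.09] [-1.82  0.12 -0.03] 50.80139965714001
clock 14.58 pos [557.2 213.1 157.9] w 51.1 F [ 0.26 -0.11 -3.74]
xyz cm [-10.75 -26.04 -27.86] rot [ 0.676 -0.143 -0.227]
```

View pics/w6.png

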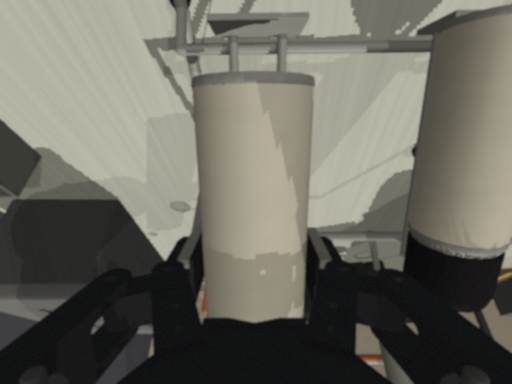

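Load is 3.1–3.7 N, so the far can is the full one. I'll raise it and carry it over.

apply_moves([
  {"hand":0,"xyz":[0,2.0,-2.4],"delta_rot":[0,0,0]},
  {"hand":0,"xyz":[0,4.5,-5.3],"delta_rot":[0,0,0]},
  {"hand":0,"xyz":[0,6.5,-7.7],"delta_rot":[0,0,0]},
  {"hand":0,"xyz":[0,7.7,-9.2],"delta_rot":[0,0,0]},
  {"hand":0,"xyz":[0,7.7,-9.2],"delta_rot":[0,0,0]},
  {"hand":0,"xyz":[0,7.7,-9.2],"delta_rot":[0,0,0]},
])

```text
clock: 15.08
position: [556.9, 213.3, 279.3]
ee_rot: [0.041, 0.939, 0.342, 0.017]
contact_force: [-0.7, -0.9, -4.3]
gripper_width: 51.3
```

```bash
cat >> h.py <<'E'
RP=frame(-U,-W)
L=CH+205*U+(26.5+3)*W
E
python3 - <<'E'
from h import *
delta(L+np.array([0,0,140]),RP); print(L)
E
```

```text
clock 15.08 pos [556.9 213.3 279.3] w 51.3 F [-0.72 -0.9  -4.25]
xyz cm [-10.75 -31.27 -21.66] rot [ 0.677 -0.141 -0.225]
[ 630.37384126 -173.5169123   104.47345   ]
```

apply_moves([
  {"hand":0,"xyz":[-0.5,-1.5,-1.0],"delta_rot":[0.04,-0.01,-0.015]},
  {"hand":0,"xyz":[-1.4,-4.1,-2.8],"delta_rot":[0.1,-0.02,-0.035]},
  {"hand":0,"xyz":[-2.5,-7.2,-5.0],"delta_rot":[0.18,-0.037,-0.06]},
  {"hand":0,"xyz":[-3.6,-10.4,-7.2],"delta_rot":[0.26,-0.055,-0.087]},
  {"hand":0,"xyz":[-4.7,-13.5,-9.4],"delta_rot":[0.35,-0.073,-0.117]},
  {"hand":0,"xyz":[-5.8,-16.7,-11.6],"delta_rot":[0.43,-0.09,-0.143]},
  {"hand":0,"xyz":[-6.8,-19.8,-13.7],"delta_rot":[0.51,-0.107,-0.17]},
  {"hand":0,"xyz":[-7.9,-23,-15.9],"delta_rot":[0.58,-0.121,-0.193]},
  {"hand":0,"xyz":[-9,-26.1,-18.1],"delta_rot":[0.64,-0.134,-0.213]},
  {"hand":0,"xyz":[-10,-29,-20],"delta_rot":[0.677,-0.141,-0.225]},
  {"hand":0,"xyz":[-10.75,-31.3,-21.7],"delta_rot":[0.677,-0.141,-0.225]},
  {"hand":0,"xyz":[-10.75,-31.3,-21.7],"delta_rot":[0.677,-0.141,-0.225]},
])

```text
clock: 16.08
position: [628.9, -177.9, 239.1]
ee_rot: [-0.033, 0.994, 0.004, 0.1]
contact_force: [-0.6, 1.1, -1.8]
gripper_width: 51.3
```

apply_moves([
  {"hand":0,"xyz":[0,0,0],"delta_rot":[0,0,0]},
  {"hand":0,"xyz":[0,0,0],"delta_rot":[0,0,0]},
  {"hand":0,"xyz":[0,0,0],"delta_rot":[0,0,0]},
])

```text
clock: 16.33
position: [629.8, -173.3, 242.7]
ee_rot: [-0.036, 0.994, 0.004, 0.103]
contact_force: [-1.0, -0.7, -3.3]
gripper_width: 50.9
```

Run:
```python
from h import *
delta(L+np.array([0,0,40]),RP); print(pose()[0]["joints"].round(2))
for n in ["scene","top"]:
    p=get_image(n); cv2.imwrite(f"pics/{n}7.png",cv2.resize(p["frame"][100:384,100:420] if n=="scene" else p["frame"][50:290,180:500],None,fx=2,fy=2))
    for l in ["can_a_mid","can_a_cap","can_a"]:
        for d in nets.pinpoint(p,l)[:3]: print(n,l,[round(float(v)) for v in d["xyz"]],round(d["confidence"],2))
p=get_image("wrist"); f=p["frame"].copy()
for y in (-91.5,-55,55,91.5):
    q=proj(p,[CH+x*U+y*V+(0 if abs(y)<60 else 46)*W for x in (131,290)]).round().astype(int)
    cv2.line(f,tuple(map(int,q[0])),tuple(map(int,q[1])),(0,0,255),1)
cv2.imwrite("pics/wrist7.png",f)
```

```text
clock 16.33 pos [ 629.8 -173.3  242.7] w 50.9 F [-0.95 -0.66 -3.33]
xyz cm [ 1.95 -0.03  9.63] rot [ 0.001 -0.004 -0.   ]
[-0.03  0.35 -0.07 -0.03 -0.94  0.12]
scene can_a_mid [434, 230, 106] 0.68
scene can_a_mid [372, 19, -2] 0.41
scene can_a_cap [438, 289, 159] 0.89
scene can_a_cap [314, 398, 3] 0.26
scene can_a [423, 165, 49] 0.78
scene can_a [640, -260, 240] 0.75
scene can_a [635, -177, 240] 0.7
top can_a_mid [428, 227, 106] 0.88
top can_a_cap [435, 288, 156] 0.76
top can_a [425, 166, 51] 0.63
```

View pics/scene7.png

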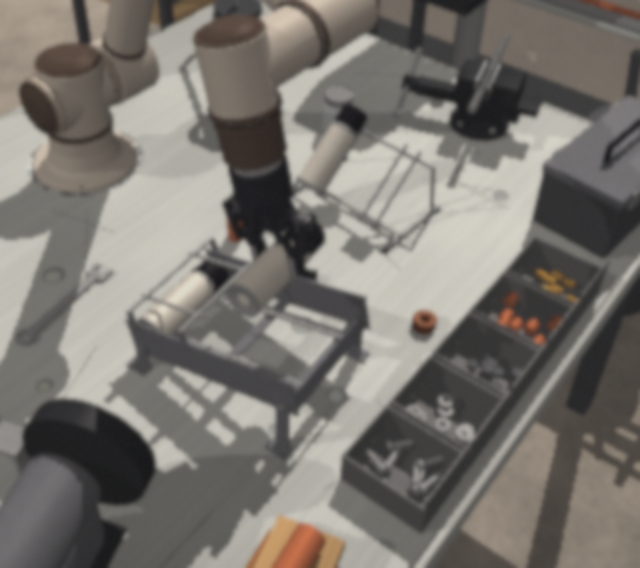

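View pics/wrist7.png

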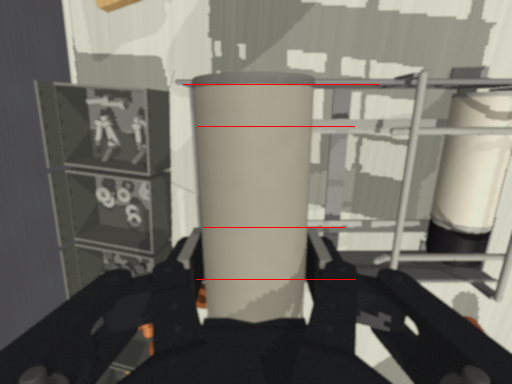

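View pics/top7.png

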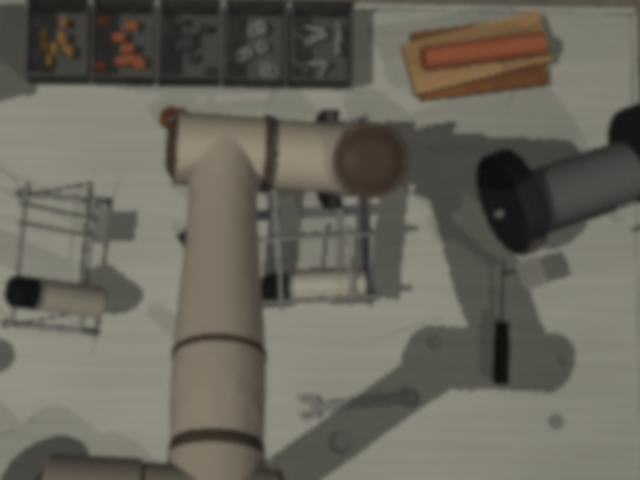

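The scene view shows the can held level above the chute's open end, cap to the left. The wrist overlay of the rails matches the chute (left rail at row 84, runners at rows 127 and 227). Lowering now.

apply_moves([
  {"hand":0,"xyz":[0.5,0,2.5],"delta_rot":[0,0,0]},
  {"hand":0,"xyz":[1.1,0,5.5],"delta_rot":[0,-0.004,0]},
  {"hand":0,"xyz":[1.6,0,8],"delta_rot":[0,-0.004,0]},
  {"hand":0,"xyz":[1.95,0,9.6],"delta_rot":[0,-0.004,0]},
  {"hand":0,"xyz":[1.95,0,9.6],"delta_rot":[0,-0.004,0]},
  {"hand":0,"xyz":[1.95,0,9.6],"delta_rot":[0,-0.004,0]},
  {"hand":0,"xyz":[1.95,0,9.6],"delta_rot":[0,-0.004,0]},
])

```text
clock: 17.37
position: [632.4, -174.4, 148.0]
ee_rot: [-0.036, 0.994, 0.003, 0.107]
contact_force: [0.0, 0.3, -3.3]
gripper_width: 51.2
```

Run:
```python
from h import *
delta(L,RP)
s,t,R=pose()
p=get_image("wrist"); f=p["frame"].copy()
for y in (-91.5,-55,55,91.5):
    q=proj(p,[CH+x*U+y*V+(0 if abs(y)<60 else 46)*W for x in (131,290)]).round().astype(int)
    cv2.line(f,tuple(map(int,q[0])),tuple(map(int,q[1])),(0,0,255),1)
th=np.linspace(0,2*np.pi,40); c=t+R.apply([0,-82.5,3]); q=proj(p,c+R.apply(26.5*np.array([np.cos(th),0*th,np.sin(th)]).T))
cv2.polylines(f,[q.round().astype(int)],True,(0,255,0),1)
cv2.imwrite("pics/wrist8.png",f)
p=get_image("scene"); cv2.imwrite("pics/scene8.png",cv2.resize(p["frame"][200:344,140:300],None,fx=4,fy=4))
```

```text
clock 17.37 pos [ 632.4 -174.4  148. ] w 51.2 F [ 0.04  0.26 -3.34]
xyz cm [1.12 0.11 4.21] rot [-0.001  0.006  0.   ]
```

View pics/wrist8.png

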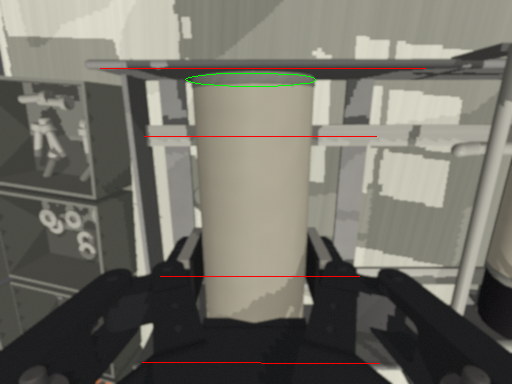

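View pics/scene8.png

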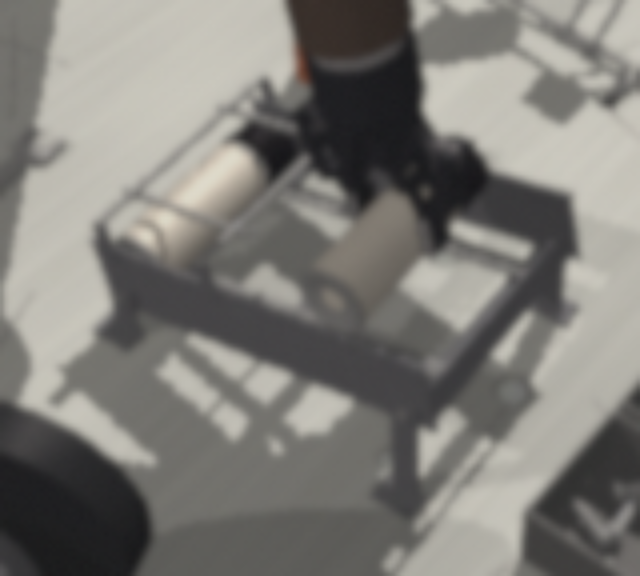

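apply_moves([
  {"hand":0,"xyz":[0.5,0.3,1.3],"delta_rot":[0,0.006,0]},
  {"hand":0,"xyz":[0.9,0.3,2.6],"delta_rot":[0,0.006,0]},
  {"hand":0,"xyz":[1.1,0.3,3.6],"delta_rot":[0,0.006,0]},
  {"hand":0,"xyz":[1.1,0.3,3.8],"delta_rot":[0,0.006,0]},
  {"hand":0,"xyz":[1.1,0.3,3.8],"delta_rot":[0,0.006,0]},
  {"hand":0,"xyz":[1.1,0.3,3.8],"delta_rot":[0,0.006,0]},
  {"hand":0,"xyz":[1.1,0.3,3.8],"delta_rot":[0,0.006,0]},
])

```text
clock: 18.05
position: [627.9, -171.5, 108.6]
ee_rot: [-0.036, 0.994, 0.003, 0.103]
contact_force: [-4.8, 1.6, 5.4]
gripper_width: 51.3
```

Run:
```python
from h import *
delta(L,RP)
s,t,R=pose()
p=get_image("wrist"); cv2.imwrite("pics/wrist9.png",p["frame"])
p=get_image("scene"); cv2.imwrite("pics/scene9.png",cv2.resize(p["frame"][200:344,140:300],None,fx=4,fy=4))
```

```text
clock 18.05 pos [ 627.9 -171.5  108.6] w 51.3 F [-4.78  1.62  5.36]
xyz cm [-0.15 -0.22  0.45] rot [-0.001 -0.003 -0.   ]
```

View pics/wrist9.png

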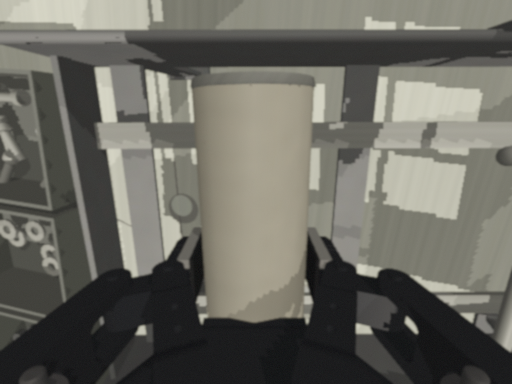

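View pics/scene9.png

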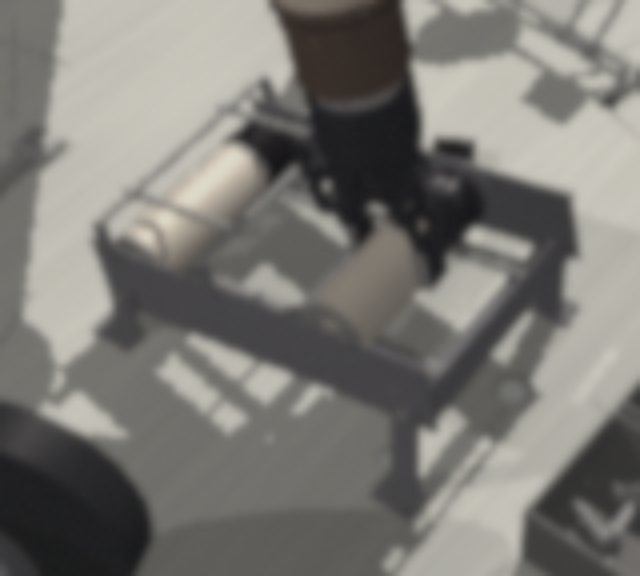

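The upward force of about 9 N over the can's weight shows it is resting on the runners: the grip was 4 mm shallower than planned, which explains the height. The base has a gap to the side wall (base at row 84, wall edge at row ~66). I'll hold briefly, open, and withdraw square to the runners.

apply_moves([
  {"hand":0,"xyz":[0,0,-0.1],"delta_rot":[0,0,0]},
  {"hand":0,"xyz":[0,0,-0.1],"delta_rot":[0,0,0]},
  {"hand":1,"xyz":[0,0,-0.1],"delta_rot":[0,0,0]},
  {"hand":1,"xyz":[0,0,-0.1],"delta_rot":[0,0,0]},
  {"hand":1,"xyz":[0,0,-0.1],"delta_rot":[0,0,0]},
  {"hand":1,"xyz":[0,0,-0.1],"delta_rot":[0,0,0]},
  {"hand":1,"xyz":[0,0,-0.1],"delta_rot":[0,0,0]},
  {"hand":1,"xyz":[0,0,-0.1],"delta_rot":[0,0,0]},
])

```text
clock: 18.82
position: [628.0, -171.5, 107.7]
ee_rot: [-0.036, 0.994, 0.003, 0.103]
contact_force: [-0.6, 0.2, -0.6]
gripper_width: 85.3
```

Run:
```python
from h import *
delta(L,RP)
p=get_image("wrist"); cv2.imwrite("pics/wrist10.png",p["frame"])
```

```text
clock 18.82 pos [ 628.  -171.5  107.7] w 85.3 F [-0.62  0.21 -0.64]
xyz cm [-0.15 -0.22  0.36] rot [-0.001 -0.003 -0.001]
```

View pics/wrist10.png

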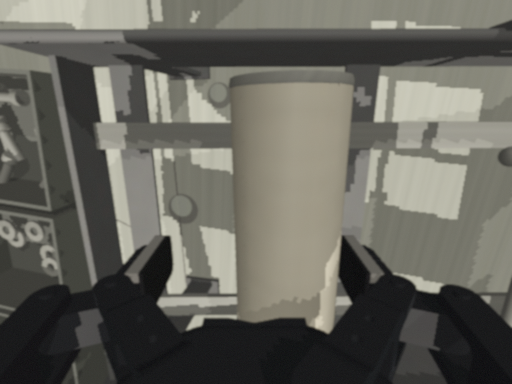

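The can has rolled against the downhill finger and lies square on the runners. Withdrawing.

apply_moves([
  {"hand":1,"xyz":[-0.2,0,-0.8],"delta_rot":[0,0,0]},
  {"hand":1,"xyz":[-0.2,0,-2],"delta_rot":[0,0,0]},
  {"hand":1,"xyz":[-0.2,0,-4],"delta_rot":[0,0,0]},
  {"hand":1,"xyz":[-0.2,0,-7.5],"delta_rot":[0,0,0]},
  {"hand":1,"xyz":[-0.2,0,-11],"delta_rot":[0,0,0]},
  {"hand":1,"xyz":[-0.2,0,-14],"delta_rot":[0,0,0]},
  {"hand":1,"xyz":[-0.2,0,-15],"delta_rot":[0,0,0]},
  {"hand":1,"xyz":[-0.2,0,-15],"delta_rot":[0,0,0]},
  {"hand":1,"xyz":[-0.2,0,-15],"delta_rot":[0,0,0]},
  {"hand":1,"xyz":[-0.2,0,-15],"delta_rot":[0,0,0]},
])

```text
clock: 19.7
position: [598.5, -173.2, 253.7]
ee_rot: [-0.035, 0.994, 0.004, 0.102]
contact_force: [0.4, -0.0, -0.2]
gripper_width: 85.5
```

Run:
```python
from h import *
delta(L,RP)
for n in ["wrist","scene"]:
    p=get_image(n)
    cv2.imwrite(f"pics/{n}11.png",p["frame"] if n=="wrist" else cv2.resize(p["frame"][180:344,140:320],None,fx=4,fy=3.6))
    for l in ["can_a_mid","can_a_cap","can_a"]:
        for d in nets.pinpoint(p,l)[:4]:
            x=np.array(d["xyz"])-CH; print(n,l,np.round(d["xyz"]),"chute",np.round([x@U,x@V,x@W]),round(d["confidence"],2))
```

```text
clock 19.7 pos [ 598.5 -173.2  253.7] w 85.5 F [ 0.45 -0.02 -0.16]
xyz cm [-0.09 -0.26 15.26] rot [ 0.    -0.005 -0.001]
wrist can_a [ 519. -267.   73.] chute [ 83. -85.  23.] 0.69
scene can_a_mid [431. 228. 103.] chute [ 38. 415.  63.] 0.83
scene can_a_mid [ 410. -516.    2.] chute [ -56. -325.  -20.] 0.29
scene can_a_mid [534.  17.   3.] chute [104. 197. -53.] 0.28
scene can_a_cap [436. 289. 156.] chute [ 58. 476. 113.] 0.91
scene can_a [ 515. -267.   81.] chute [ 81. -85.  32.] 0.82
scene can_a [422. 162.  54.] chute [ 15. 350.  18.] 0.69
scene can_a [ 267. -278.   -2.] chute [-179.  -78.    2.] 0.15
```

View pics/wrist11.png

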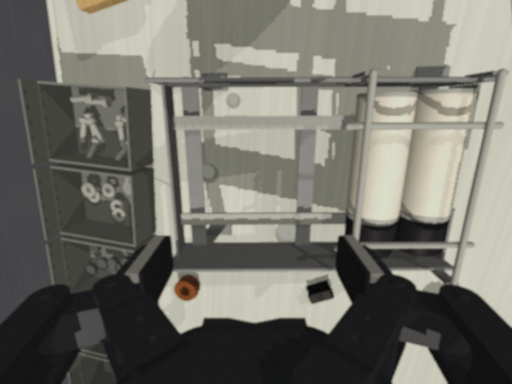

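View pics/scene11.png

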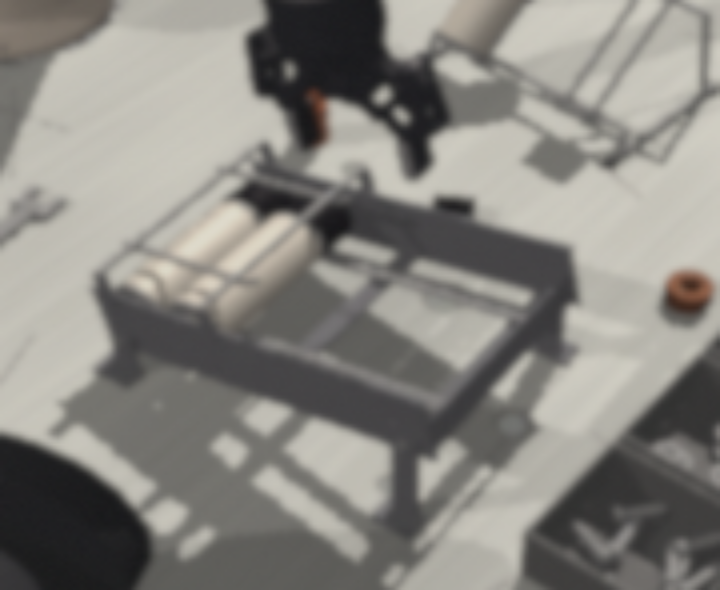

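Both cans lie side by side in the chute, parallel, caps on the same side (wrist view: bodies at x≈385 and 440, caps at row ~230). I'll let it settle for half a second, then hand in.

apply_moves([
  {"hand":1,"xyz":[0,0,-1],"delta_rot":[0,0,0]},
  {"hand":1,"xyz":[0,0,-1],"delta_rot":[0,0,0]},
  {"hand":1,"xyz":[0,0,-1],"delta_rot":[0,0,0]},
  {"hand":1,"xyz":[0,0,-1],"delta_rot":[0,0,0]},
  {"hand":1,"xyz":[0,0,-1],"delta_rot":[0,0,0]},
  {"hand":1,"xyz":[0,0,-1],"delta_rot":[0,0,0]},
])

```text
clock: 20.6
position: [597.1, -173.6, 264.6]
ee_rot: [-0.035, 0.994, 0.004, 0.103]
contact_force: [0.5, 0.1, 0.4]
gripper_width: 85.6
```

Run:
```python
from h import *
p=get_image("wrist")
for d in nets.pinpoint(p,"can_a")[:2]+nets.pinpoint(p,"chute_can")[:3]:
    x=np.array(d["xyz"])-CH; print(np.round([x@U,x@V,x@W]),round(d["confidence"],2))
print(workorder.job_done())
```

```text
[ 81. -88.  26.] 0.6
[ 29. -82.  29.] 0.77
[83. -1. 23.] 0.42
the job is handed in; nothing more can be done
None
```

The full can is in the chute, resting against the can already there with its cap on the same side. The used-up can is back in its own place in the stand. I handed the job in at about 21 s; no verdict is reported.

- **Weighing:** the nearer can pulled about 0.7 N when lifted, so I put it back. The farther one pulled about 3.3 N, so that is the full one. I laid it level on the runners at the open upper end and let it go, and it rolled down.
- **Last checks:** the full can lay at about x = 81–83 mm up from the stop (expected 79.5) and the first can at about 29 mm. The returned can's centre and cap were within a few mm of where they started. The gripper was clear and open, with about 0 N on it.
- **Disagreements:**
    - The full can met the runners about 4 mm sooner than I had worked out. It had been gripped about 4 mm shallower than planned, and the extra contact force was only about 9 N.
    - The networks could not find the full can's cap point in the chute, so I judged the cap side from the pictures.
    - I made no separate check on the bystanders, but the arm's path stayed clear of them.

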